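Clip down the counter sign stand, set its sliding leg at the mark and close the cam lever

TASK

Set up the small sign stand on the counter: first swing its hinged hasp down until it rests in its catch. Then take the sliding leg by the upright fin of its lock lever and pull it out to the side until its pointer stands at the index mark; pause there a moment with the lever still open, then, holding the leg at the mark against its spring, slide the lever fully closed (towards the stand's front, away from the sign panel). Finish while still holding the leg by the fin, at the mark with the lever shut, so that I can tighten the set screw; leave the index clip and the things around alone.

Things in the scene. Friction and masses are not known exactly. Their poses are not given: they have to be found in the camera images.
- stand: Sign stand, fixed to the counter: grey dock plate 185x250x8 mm with two aluminium rails along y (tops at z 30 mm), white sign panel 190 mm wide up to z 170 mm with a heart on it, at x = +122 mm. Origin on the counter surface, midway between the rails. Axes: z up, x from the stand's front towards the panel, +y along the rails, the way the leg slides out. Hasp at its -y end.
- hasp_hinge (a point): Hinge axis of the hasp (axis along the stand's x), 147 mm towards -y from the stand's origin, 30 mm above the counter.
- hasp (a joint): Angle of the hasp, a steel strap 24 mm wide (x), 60 mm long from its hinge, 4 mm thick. 0 = level, pointing to the stand's +y and resting in its catch on the rails' end wall (hard stop); positive = its free end raised (starts at 0.7 to 1.2). A stiff hinge (about 0.06 N m): it stays where it is left; push it over and down with the tips.
- hasp_pad (a point): Point on the upper (outer) face of the hasp, 42 mm from the hinge axis: where to press. At angle a it lies 42 cos(a) mm towards +y and 42 sin(a) mm above the hinge, plus 2 mm along the face's normal.
- leg: Sliding leg: flat bar between the rails with a black carriage (82x50 mm, z 32 to 47 mm) on top and a round rubber foot at its outer end. Origin on the counter level under the carriage's centre, axes as the stand's. Slides along the stand's y only, 120 mm of travel; +y is out. A spring pulls it back in with about 2.5 N when in and 4 to 5.5 N at the mark (plus 1 N friction), also when the lever is shut, so it slips back if let go. Starts nearly fully in.
- pointer (a point): Tip of the small steel pointer in the middle of the carriage's front edge; moves with the leg.
- mark_line (a point): Index mark: steel ridge on top of the small black clip (14x16x18 mm) on the outside of the front rail, 29 to 31 mm above the counter. The leg is at the mark when pointer and ridge have the same stand y. The mark lies 40 to 100 mm further out (+y) than the pointer at the start. Do not shift the clip.
- fin: Upright aluminium fin on the lock lever, the part to grip: 28 (x) x 14 (y) x 44 mm (z), origin at its centre, 70 mm above the counter (top at 92 mm); axes as the stand's. Pinch it across its 14 mm (along the stand's y): it then carries the leg along y and the lever along x.
- lever (a joint): Travel of the sliding cam lever that carries the fin, across the carriage along the stand's x, relative to the leg: 0 = open (towards the panel), 0.030 = fully closed (towards the stand's front, -x; hard stop). Friction about 3 N, no spring; starts open.
- letter_block1: Toy block 31x31x30 mm, loose on the counter in front of the stand; bystander, origin at its underside.
- ribbon_spool1: Ribbon spool lying flat, 66x91x22 mm, loose on the counter in front of the stand; bystander, origin at its underside.

How it is judged:
On the way, in this order (a step that is already met when the one before it is completed fails the run):
1. the hasp rests in its catch (value of joint hasp below 0.08 rad), for 0.2 s.
2. the leg's pointer is held at the mark with the lever still open (y of pointer in the frame of mark_line between -0.005 and 0.005 m and value of joint lever below 0.012 m), for 0.2 s.
3. the lever is fully closed with the leg held at the mark (y of pointer in the frame of mark_line between -0.005 and 0.005 m and value of joint lever above 0.026 m), for 0.2 s.
At the end, for the whole second after the job is handed in: The hasp rests in its catch (within 0.08 rad), the pointer is within 5 mm of the mark line along the rails, the lever is closed to within 4 mm of its stop, and the fingers still hold the leg by the fin with more than 2 N (all of step 3 and value of joint hasp below 0.08 rad and contact force between the fingers and fin above 2 N); the arm keeps its last pose, push and grip.
It fails at once if the lever is slid shut, or is shut, while the leg is more than 10 mm off the mark (value of joint lever above 0.015 m and (y of pointer in the frame of mark_line above 0.01 m or y of pointer in the frame of mark_line below -0.01 m)).
It fails at once if the index clip is shifted (distance of mark_line from where it was at the start of the episode above 0.005 m).
It fails at once if a bystander is pushed away (distance of any of letter_block1, ribbon_spool1 from where it was at the start of the episode above 0.02 m).
It also fails if it takes over 50 s, if anything falls off the work surface, if the arm or the gripper's body presses on something with over 40 N, if the wrist force passes 120 N, or if a joint passes its speed limit or range.

ROBOT

A 6-joint arm with a two-finger parallel gripper is mounted at the origin on a cart in front of the work surface, level with it; the furniture and walls round the work are solid. World frame = base frame: x ahead of the robot, y to its left, z up, the work surface at z = 0. Lengths are in m, angles in rad, forces in N, time in s.
With the tool pointing down it reaches from about 0.425 to 0.95 m from the base axis. Payload 14.7 kg.
Tool frame: the origin (TCP) lies on the mounting face of the last link; the fingertips stand 173 mm ahead of it and the grasp point (between the pads) lies 155 mm ahead of it (manip.tip_reach is the distance from the TCP to the fingertips, in m); z points along the fingers, y is the line along which they close (so a half turn about z gives the same grasp; the last joint's range is limited). The gripper opens to 85 mm and grips with 20 to 120 N. Pads are 22 mm wide; open, the fingers measure 114 mm over their backs; the gripper's body (76 mm by 85 mm) begins 54 mm behind the grasp point. The pads swing forward as they close: fully open they stand 13 mm farther back than shut.
Start: joints at [1.273, 0.48, 1.596, -0, 1.065, -0.047], TCP at [0.161, 0.63, 0.405] pointing down, gripper open.
Joint ranges: [-2.75, 2.75], [-0.82, 2.05], [0.23, 2.67], [-1.56, 4.7], [0.09, 2.69], [-2.92, 2.92]. Speed limits (rad/s): [1.89, 1.89, 2.39, 3.01, 3.01, 3.01].

INTERFACE

Orientations are given as a 3x3 rotation matrix whose columns are the frame's x, y, z axes.
In Python, from workcell import manip gives the robot as it stands. The module is installed in compiled form; this text tells all that it offers.
- The arm moves only by the tool servo_tool, never from a script. Its argument "plan" is a list of rows, each an object with "offset": the shift along the tool's x, y, z normalised to -1 to 1, where 1 is 0.2 m, a list of three; "angular": the turn, a rotation vector about the tool's x, y, z normalised to -1 to 1, where 1 is pi/2 rad, a list of three; "jaw": the opening, from 0 (shut) to 1 (fully open). A call has 1 to 10 rows; each row is the pose to reach, as a shift and turn from the pose commanded when the call began, along the tool's axes at that moment; what a row does not reach only later rows make up. A row lasts 1/10 s, in which the tool goes at most 50 mm and 8.59 degrees, less where a joint would pass 70% of its speed; a pose out of reach is approached as far as the arm can. A call with a number of a shift or a turn outside -1 to 1 is refused whole. A call with a gripper value outside its range is refused whole. The fingers move at their own pace and stop on an object; "grip_force" is the grip in N (left out, the last holds). Time passes only in rows, so rows that repeat a pose let the fingers close. It gives the time, the measured TCP pose, the force, the opening and the grip force at its end, in the units of the state.
- manip.read_state(): the state, without advancing time (a new reading comes with each control period).
- manip.get_image(name): name is "scene" or "top" or "wrist"; returns (picture, depth): 400x640x3 uint8, blue, green, red; 400x640 float32, m along the optical axis (not along the pixel's ray), 0 where there is no reading.
- manip.camera_params(name): a dict with "intrinsics" (3x3 intrinsics, pixels), "dist_coeffs" ([k1, k2, p1, p2, k3] as OpenCV has them; the pictures are not rectified), "R" (3x3) and "t" (3): a world point X has camera coordinates R X + t. Camera axes: x right, y down, z forward; pixel columns grow to the right and rows downward; lengths in m; the calibration is good to about 2 mm. A picture is of the moment at which its call begins: read the wrist's pose just before it. camera_params takes no time and is no camera call; for the wrist camera it gives the pose at the moment of the call.
- manip.finish_job(): hands the job in; it is judged then, once.
The state is a dict: "time": time; "qpos": joint angles; "dq": joint speeds; "joint_efforts": joint torques, N m; "tcp_pos": TCP position; "tool_rot": TCP orientation; "contact_force": force on the tool from outside, world axes, zero at the start; "ft_torque": the same for the moment, N m; "finger_gap": finger opening in m; "grip_force": force on a finger pad.
Only numpy, scipy, OpenCV 4.12 (cv2) and the standard library are available. Lean on these libraries where they do the work, as an engineer would, in place of code of your own. Each camera call takes 0.05 s, during which the arm holds its last target. There are 200 camera calls.

## Working session

There is one attempt and no reset: what is moved stays moved. The work goes in short steps, Python scripts to look and compute and a tool call to move; the robot and the scene stay as the last step left them, time stands still between calls to the robot, and variables do not carry over. Pictures are saved under pics/ and viewed, at most 10 in all, crops included, and the job is handed in when it is done.

Besides the shell and the picture viewer there is one more tool, called after "Request:" as a command line: name --argument value ..., lists and objects as JSON in quotes. servo_tool: Moves the arm, as the interface text tells. Its arguments: {"type":"object","properties":{"plan":{"type":"array"},"grip_force":{"type":"number"}},"required":["plan"]}

```bash
mkdir -p pics
cat > h.py <<'E'
import numpy as np, cv2
from workcell import manip
def cap(name,fn):
    p=manip.camera_params(name); im,d=manip.get_image(name)
    cv2.imwrite('pics/'+fn+'.png',im); np.savez(fn+'.npz',im=im,d=d,K=p['intrinsics'],D=p['dist_coeffs'],R=p['R'],t=p['t'])
def ray(fn,uv):
    z=np.load(fn+'.npz'); K=np.array(z['K'],float)
    n=cv2.undistortPoints(np.array(uv,float).reshape(-1,1,2),K,np.array(z['D'],float)).reshape(-1,2)
    return z,np.c_[n,np.ones(len(n))]
def onz(fn,uv,zz):  # pixel -> world on plane z
    z,r=ray(fn,uv); R=z['R']; c=-R.T@z['t']; d=r@R
    zz=np.broadcast_to(zz,len(d)); return c+d*((zz-c[2])/d[:,2])[:,None]
def dep(fn,uv):
    z,r=ray(fn,uv); o=[]
    for (u,v),q in zip(uv,r):
        w=z['d'][int(v)-1:int(v)+2,int(u)-1:int(u)+2]; w=w[w>0]; o.append(z['R'].T@(q*np.median(w)-z['t']) if w.size else [np.nan]*3)
    return np.array(o)
E
python3 - <<'E'
from h import *
s=manip.read_state(); print(s,manip.tip_reach)
cap('top','top0');cap('scene','scene0')
E
```

```text
{'time': 0.0, 'qpos': array([ 1.27342399e+00,  4.80850540e-01,  1.59685842e+00,  3.70309375e-05,
        1.06512277e+00, -4.65848369e-02]), 'dq': array([ 0.00113205,  0.00112196,  0.0001317 ,  0.001648  , -0.00065228,
        0.00123703]), 'joint_efforts': array([ 2.03835487e-03, -9.50616646e+01, -4.30215919e+01,  3.53808155e-04,
        1.12951270e-02,  2.08048925e-05]), 'tcp_pos': array([0.16121386, 0.62948452, 0.40406589]), 'tool_rot': array([[-9.68712816e-01,  2.48184055e-01, -3.94032583e-04],
       [ 2.48184351e-01,  9.68712107e-01, -1.17519277e-03],
       [ 9.00400288e-05, -1.23621701e-03, -9.99999232e-01]]), 'contact_force': array([-0.21767164,  0.12280736, -0.89800082]), 'ft_torque': array([-0.00675621,  0.00257513,  0.00475138]), 'grip_force': 0.0, 'finger_gap': 0.0851918184285355} 0.1734
```

View pics/top0.png

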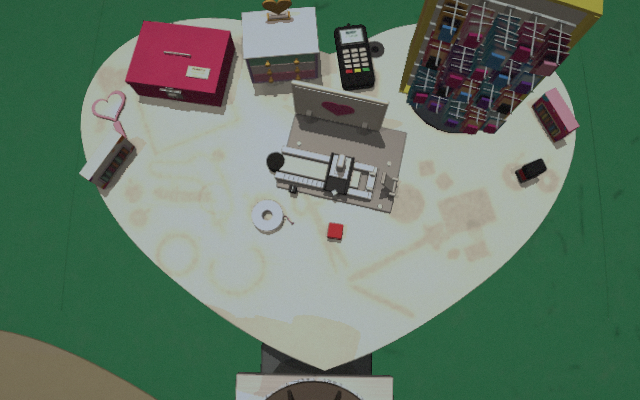

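View pics/scene0.png

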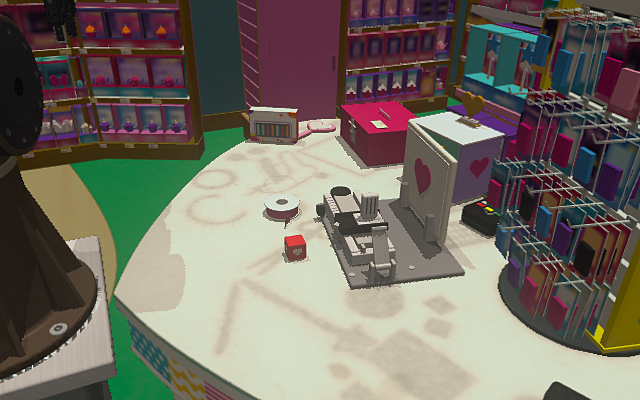

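The top view shows the stand with its rails from about (275,165) to (390,190), the fin near (342,162), the hasp near (388,187), and the clip near (293,190). In the scene view the hasp stands raised near (380,250). I'll enlarge the top view.

Run:
```python
from h import *
im=cv2.imread('pics/top0.png')[115:220,262:412]
cv2.imwrite('pics/top0c.png',cv2.resize(im,None,fx=5.333,fy=5.333,interpolation=cv2.INTER_CUBIC))
```

```text
(no output)
```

View pics/top0c.png

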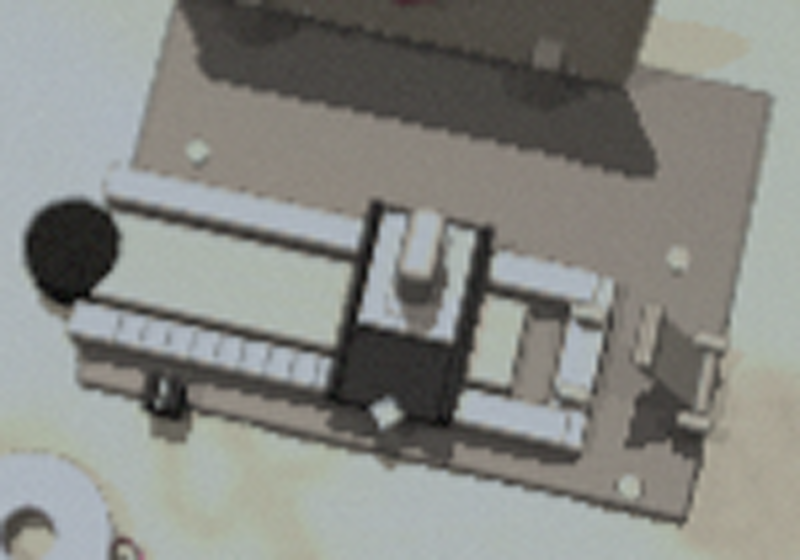

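Run:
```python
from h import *
np.set_printoptions(precision=4,suppress=True)
f=lambda L:[(262+u/5.333-.4,115+v/5.333-.4) for u,v in L]
a=onz('top0',f([(108,168),(612,275),(70,330),(583,447)]),.030);print('rails',a)
d=a[0]-a[1];print('yaw y axis',np.degrees(np.arctan2(-d[0],d[1])));d=a[2]-a[3];print(np.degrees(np.arctan2(-d[0],d[1])))
c=onz('top0',f([(373,200),(492,228),(450,425),(333,398)]),.047);print('carr',c,c.mean(0))
print('pointer',onz('top0',f([(388,428),(387,412)]),.047)); print('mark',onz('top0',f([(165,392)]),.031))
print('fin',onz('top0',f([(428,225)]),.092))
print('dock',onz('top0',f([(770,95),(685,520),(80,380)]),.008))
print('depth',dep('top0',f([(430,225),(385,412),(165,392),(650,335),(685,350),(685,370),(708,340),(695,420),(580,350)])))
```

```text
rails [[ 0.6217  0.0789  0.03  ]
 [ 0.5809 -0.1217  0.03  ]
 [ 0.5546  0.0915  0.03  ]
 [ 0.5111 -0.1098  0.03  ]]
yaw y axis -11.491205104674195
-12.189080664501722
carr [[ 0.6046 -0.0265  0.047 ]
 [ 0.5941 -0.0731  0.047 ]
 [ 0.515  -0.0571  0.047 ]
 [ 0.5248 -0.0122  0.047 ]] [ 0.5596 -0.0422  0.047 ]
pointer [[ 0.5134 -0.0334  0.047 ]
 [ 0.5197 -0.0329  0.047 ]]
mark [[0.5299 0.0533 0.031 ]]
fin [[ 0.5809 -0.0462  0.092 ]]
dock [[ 0.6658 -0.1904  0.008 ]
 [ 0.4871 -0.1525  0.008 ]
 [ 0.5398  0.0888  0.008 ]]
depth [[ 0.5808 -0.047   0.0924]
 [ 0.5211 -0.0323  0.0409]
 [ 0.5295  0.0532  0.0328]
 [ 0.5418 -0.1294  0.0856]
 [ 0.5449 -0.147   0.0528]
 [ 0.5378 -0.1474  0.0496]
 [ 0.5529 -0.1582  0.0383]
 [ 0.5205 -0.1525  0.0392]
 [ 0.5506 -0.1091  0.0279]]
```

Request:
servo_tool --plan '[{"offset": [-0.9,-0.9,0],"angular": [0,0,-0.028],"jaw": 0},{"offset": [-0.9,-0.9,0],"angular": [0,0,-0.028],"jaw": 0},{"offset": [-0.9,-0.9,0],"angular": [0,0,-0.028],"jaw": 0},{"offset": [-0.9,-0.9,0],"angular": [0,0,-0.028],"jaw": 0},{"offset": [-0.9,-0.9,0],"angular": [0,0,-0.028],"jaw": 0},{"offset": [-0.9,-0.9,0],"angular": [0,0,-0.028],"jaw": 0}]'

```text
time: 0.7
tcp_pos: [0.2926, 0.4066, 0.4045]
tool_rot: [[-0.978, 0.208, -0.0], [0.208, 0.978, -0.002], [-0.0, -0.002, -1.0]]
contact_force: [-0.5, -0.8, -0.1]
finger_gap: 0.0004
grip_force: 0.0
```

Request:
servo_tool --plan '[{"offset": [-0.9,-0.9,0],"angular": [0,0,0],"jaw": 0},{"offset": [-0.9,-0.9,0],"angular": [0,0,0],"jaw": 0},{"offset": [-0.9,-0.9,0],"angular": [0,0,0],"jaw": 0},{"offset": [-0.9,-0.9,0],"angular": [0,0,0],"jaw": 0},{"offset": [-0.9,-0.9,0],"angular": [0,0,0],"jaw": 0},{"offset": [-0.9,-0.9,0],"angular": [0,0,0],"jaw": 0}]'

```text
time: 1.3
tcp_pos: [0.4325, 0.1939, 0.4047]
tool_rot: [[-0.978, 0.209, 0.001], [0.209, 0.978, -0.001], [-0.001, -0.0, -1.0]]
contact_force: [-0.5, -0.6, 1.0]
finger_gap: 0.0001
grip_force: 0.0
```

Request:
servo_tool --plan '[{"offset": [-0.4,-0.9,0],"angular": [0,0,0],"jaw": 0},{"offset": [-0.4,-0.9,0],"angular": [0,0,0],"jaw": 0},{"offset": [-0.4,-0.9,0],"angular": [0,0,0],"jaw": 0},{"offset": [-0.4,-0.9,0],"angular": [0,0,0],"jaw": 0},{"offset": [-0.4,-0.9,0],"angular": [0,0,0],"jaw": 0},{"offset": [-0.4,-0.9,0],"angular": [0,0,0],"jaw": 0},{"offset": [-0.4,-0.9,0],"angular": [0,0,0],"jaw": 0}]'

```text
time: 2.0
tcp_pos: [0.4713, 0.0058, 0.4045]
tool_rot: [[-0.979, 0.205, -0.001], [0.205, 0.979, 0.0], [0.001, 0.0, -1.0]]
contact_force: [-0.3, 0.2, 0.6]
finger_gap: 0.0005
grip_force: 0.0
```

Run:
```python
from h import *
s=manip.read_state();print(s['time'],s['tcp_pos'],s['tool_rot'],s['finger_gap'],s['contact_force'])
cap('wrist','w0')
```

```text
2.0 [0.47133272 0.00582727 0.40453156] [[-9.78791243e-01  2.04859446e-01 -5.56850588e-04]
 [ 2.04859298e-01  9.78791383e-01  3.11108847e-04]
 [ 6.08774143e-04  1.90434594e-04 -9.99999797e-01]] 0.0004991845029718856 [-0.32131558  0.16439576  0.55143706]
```

View pics/w0.png

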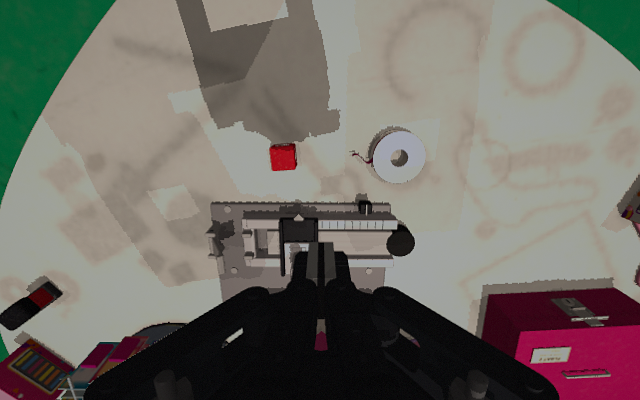

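The wrist view, with image-up towards the robot, shows the pointer near (298,216), the clip near (364,207), the hasp near (222,240) and the fin hidden behind the fingers. I'll enlarge the stand.

Run:
```python
from h import *
im=cv2.imread('pics/w0.png')[185:300,200:420]
im=cv2.convertScaleAbs(im,alpha=1.5)
cv2.imwrite('pics/w0c.png',cv2.resize(im[:115,:],None,fx=3.6,fy=3.6,interpolation=cv2.INTER_CUBIC))
```

```text
(no output)
```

View pics/w0c.png

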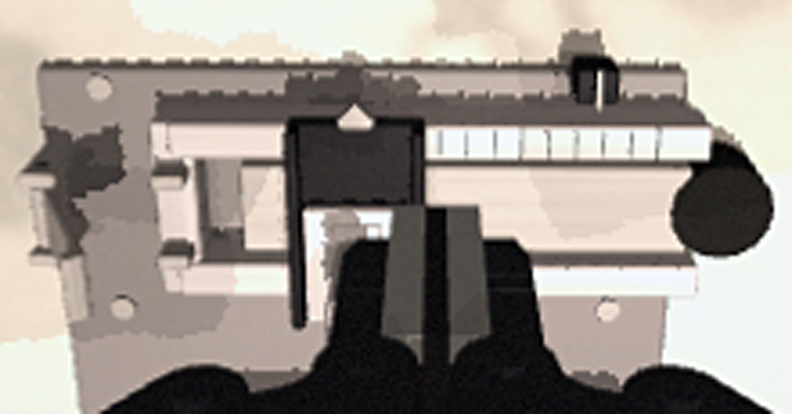

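The pointer tip is at crop (355,106), the ridge is the bright line at crop (598,88), and the rails run horizontal, so the yaw matches.

Run:
```python
from h import *
np.set_printoptions(precision=4,suppress=True)
f=lambda L:[(200+u/3.6-.4,185+v/3.6-.4) for u,v in L]
L=[(355,106),(598,88),(355,122),(37,180),(42,258),(152,124),(710,129),(152,95)]
p=dep('w0',f(L));print(p)
P=onz('w0',f(L),[.042,.031,.042,.036,.036,.03,.03,.03]);print(P)
y=np.array([np.sin(np.radians(11.85)),np.cos(np.radians(11.85)),0])
print(P@y, 'pointer->mark',(P[1]-P[0])@y)
e=P[6]-P[5];print('yaw',np.degrees(np.arctan2(e[0],e[1])))
d,_=None,None
z=np.load('w0.npz')
for u in range(594,603,4): print(dep('w0',f([(u,88)])))
g=lambda L:[(262+u/5.333-.4,115+v/5.333-.4) for u,v in L]
T=onz('top0',g([(388,428),(165,392)]),[.042,.031]);print('top',T,T@y)
```

```text
[[ 0.5155 -0.0325  0.0385]
 [ 0.53    0.0532  0.0294]
 [ 0.5208 -0.0336  0.0399]
 [ 0.5203 -0.1523  0.0376]
 [ 0.5512 -0.1611  0.0376]
 [ 0.5117 -0.1093  0.026 ]
 [ 0.5545  0.0909  0.0289]
 [ 0.5065 -0.1127  0.0079]]
[[ 0.5142 -0.0319  0.042 ]
 [ 0.5294  0.0531  0.031 ]
 [ 0.52   -0.0333  0.042 ]
 [ 0.5209 -0.1532  0.036 ]
 [ 0.552  -0.1619  0.036 ]
 [ 0.5103 -0.1078  0.03  ]
 [ 0.5539  0.0906  0.03  ]
 [ 0.4995 -0.1045  0.03  ]]
[ 0.0744  0.1606  0.0742 -0.0429 -0.0451 -0.0007  0.2025  0.0003] pointer->mark 0.08625847451786904
yaw 12.387909591066023
[[0.53   0.0519 0.0286]]
[[0.53   0.0532 0.0294]]
[[0.5301 0.0546 0.0299]]
top [[ 0.5145 -0.0335  0.042 ]
 [ 0.5299  0.0533  0.031 ]] [0.0728 0.161 ]
```

Request:
servo_tool --plan '[{"offset": [-0.485,-0.855,0],"angular": [0,0,0],"jaw": 0},{"offset": [-0.485,-0.855,0],"angular": [0,0,0],"jaw": 0},{"offset": [-0.485,-0.855,0],"angular": [0,0,0],"jaw": 0},{"offset": [-0.485,-0.855,0],"angular": [0,0,0],"jaw": 0},{"offset": [-0.485,-0.855,0],"angular": [0,0,0],"jaw": 0},{"offset": [-0.485,-0.855,0.78],"angular": [0,0,0],"jaw": 0},{"offset": [-0.485,-0.855,0.78],"angular": [0,0,0],"jaw": 0},{"offset": [-0.485,-0.855,0.78],"angular": [0,0,0],"jaw": 0},{"offset": [-0.485,-0.855,0.78],"angular": [0,0,0],"jaw": 0},{"offset": [-0.485,-0.855,0.78],"angular": [0,0,0],"jaw": 0}]'

```text
time: 3.05
tcp_pos: [0.5314, -0.181, 0.2484]
tool_rot: [[-0.979, 0.204, -0.003], [0.204, 0.979, 0.001], [0.003, 0.001, -1.0]]
contact_force: [1.0, 0.2, 0.4]
finger_gap: 0.0002
grip_force: 0.0
```

Request:
servo_tool --plan '[{"offset": [0,0.1,0],"angular": [0,0,0],"jaw": 0},{"offset": [0,0.18,0],"angular": [0,0,0],"jaw": 0},{"offset": [0,0.24,0.01],"angular": [0,0,0],"jaw": 0},{"offset": [0,0.28,0.02],"angular": [0,0,0],"jaw": 0},{"offset": [0,0.32,0.04],"angular": [0,0,0],"jaw": 0},{"offset": [0,0.34,0.07],"angular": [0,0,0],"jaw": 0},{"offset": [0,0.34,0.11],"angular": [0,0,0],"jaw": 0},{"offset": [0,0.34,0.15],"angular": [0,0,0],"jaw": 0},{"offset": [0,0.34,0.18],"angular": [0,0,0],"jaw": 0},{"offset": [0,0.34,0.195],"angular": [0,0,0],"jaw": 0}]'

```text
time: 4.05
tcp_pos: [0.545, -0.1161, 0.2087]
tool_rot: [[-0.979, 0.206, -0.001], [0.206, 0.979, 0.0], [0.001, 0.0, -1.0]]
contact_force: [0.3, 1.6, 1.6]
finger_gap: 0.0002
grip_force: 0.6
```

Request:
servo_tool --plan '[{"offset": [0,0,0.01],"angular": [0,0,0],"jaw": 0},{"offset": [0,0,0.015],"angular": [0,0,0],"jaw": 0},{"offset": [0,0,0.015],"angular": [0,0,0],"jaw": 0}]'

```text
time: 4.35
tcp_pos: [0.5453, -0.1159, 0.2066]
tool_rot: [[-0.979, 0.205, -0.0], [0.205, 0.979, -0.0], [0.0, -0.0, -1.0]]
contact_force: [0.6, 0.0, -0.1]
finger_gap: 0.0002
grip_force: 0.0
```

Request:
servo_tool --plan '[{"offset": [0,0,0.005],"angular": [0,0,0],"jaw": 0},{"offset": [0,0,0.01],"angular": [0,0,0],"jaw": 0},{"offset": [0,0,0.01],"angular": [0,0,0],"jaw": 0},{"offset": [0,0,0.01],"angular": [0,0,0],"jaw": 0}]'

```text
time: 4.75
tcp_pos: [0.5454, -0.1159, 0.2052]
tool_rot: [[-0.979, 0.205, 0.001], [0.205, 0.979, -0.0], [-0.001, -0.0, -1.0]]
contact_force: [-0.6, 0.4, 8.7]
finger_gap: -0.0001
grip_force: 4.2
```

Request:
servo_tool --plan '[{"offset": [0,0,-0.5],"angular": [0,0,0],"jaw": 1},{"offset": [0,0,-0.9],"angular": [0,0,0],"jaw": 1},{"offset": [0,0,-0.9],"angular": [0,0,0],"jaw": 1},{"offset": [0,0,-0.9],"angular": [0,0,0],"jaw": 1},{"offset": [0,0,-0.9],"angular": [0,0,0],"jaw": 1}]'

```text
time: 5.25
tcp_pos: [0.5464, -0.1161, 0.3894]
tool_rot: [[-0.979, 0.205, 0.007], [0.205, 0.979, -0.002], [-0.008, -0.0, -1.0]]
contact_force: [0.7, 0.3, -0.6]
finger_gap: 0.0721
grip_force: 0.0
```

Run:
```python
from h import *
np.set_printoptions(precision=4,suppress=True)
s=manip.read_state();print(s['time'],s['tcp_pos'],s['finger_gap'])
cap('top','top1');cap('wrist','w1')
y=np.array([.2063,.9785,0]);x=np.array([.9785,-.2063,0])
for fn,(u0,u1,v0,v1) in {'top0':(330,352,148,175),'top1':(330,352,148,175),'w1':(150,640,0,400)}.items():
    z=np.load(fn+'.npz')
    uv=[(u,v) for u in range(u0,u1) for v in range(v0,v1) if z['d'][v,u]>0]
    _,r=ray(fn,uv); d=np.array([z['d'][v,u] for u,v in uv])
    P=(r*d[:,None]-z['t'])@z['R']
    m=(P[:,2]>.088)&(P[:,2]<.097)&(np.abs(P[:,0]-.58)<.03)&(np.abs(P[:,1]+.045)<.03); Q=P[m]
    if len(Q): print(fn,m.sum(),Q.mean(0),(Q@x).min(),(Q@x).max(),(Q@y).min(),(Q@y).max())
    if fn=='w1':
        m=(np.abs(P[:,0]-.54)<.06)&(np.abs(P[:,1]+.125)<.04); a=P[m]; print('hasp max z',np.percentile(a[:,2],[50,90,99,100]))
w=cv2.imread('pics/w1.png');cv2.imwrite('pics/w1s.png',w)
```

```text
5.25 [ 0.5464 -0.1161  0.3894] 0.07209228294842866
top0 88 [ 0.5737 -0.0436  0.0923] 0.5569040124960183 0.5844650552902317 0.06890881407928005 0.08244786265037196
w1 343 [ 0.5728 -0.0455  0.0909] 0.5570209917880259 0.5844779470189464 0.06729573878512987 0.08108681944233415
hasp max z [0.2905 0.3049 0.31   0.3116]
```

View pics/w1.png

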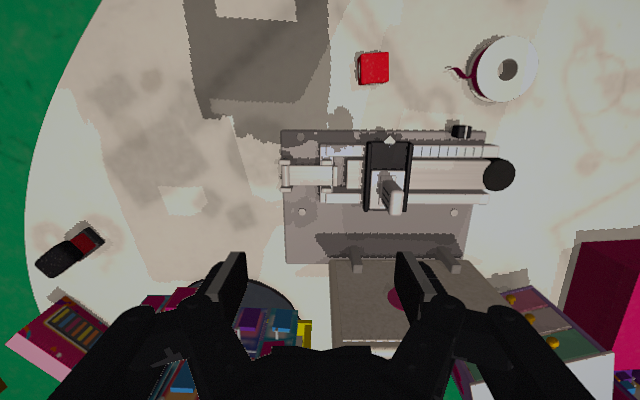

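The hasp now lies level at about (310,178), and the fin top is near (396,190).

Request:
servo_tool --grip_force 50 --plan '[{"offset": [-0.0615,0.2,0],"angular": [0,0,0],"jaw": 1},{"offset": [-0.0615,0.38,0],"angular": [0,0,0],"jaw": 1},{"offset": [-0.0615,0.38,0],"angular": [0,0,0],"jaw": 1},{"offset": [-0.0615,0.38,0.25],"angular": [0,0,0],"jaw": 1},{"offset": [-0.0615,0.38,0.5],"angular": [0,0,0],"jaw": 1},{"offset": [-0.0615,0.38,0.65],"angular": [0,0,0],"jaw": 1},{"offset": [-0.0615,0.38,0.75],"angular": [0,0,0],"jaw": 1},{"offset": [-0.0615,0.38,0.785],"angular": [0,0,0],"jaw": 1},{"offset": [-0.0615,0.38,0.785],"angular": [0,0,0],"jaw": 1}]'

```text
time: 6.25
tcp_pos: [0.5722, -0.0441, 0.2263]
tool_rot: [[-0.979, 0.205, -0.003], [0.205, 0.979, 0.0], [0.003, -0.0, -1.0]]
contact_force: [0.2, 0.9, 1.3]
finger_gap: 0.0852
grip_force: 0.0
```

Request:
servo_tool --grip_force 50 --plan '[{"offset": [-0.009,0,-0.025],"angular": [0,0,0],"jaw": 1},{"offset": [-0.009,0,-0.025],"angular": [0,0,0],"jaw": 0.4},{"offset": [-0.009,0,-0.025],"angular": [0,0,0],"jaw": 0.2},{"offset": [-0.009,0,-0.025],"angular": [0,0,0],"jaw": 0},{"offset": [-0.009,0,-0.025],"angular": [0,0,0],"jaw": 0},{"offset": [-0.009,0,-0.025],"angular": [0,0,0],"jaw": 0},{"offset": [-0.009,0,-0.025],"angular": [0,0,0],"jaw": 0},{"offset": [-0.009,0,-0.025],"angular": [0,0,0],"jaw": 0}]'

```text
time: 7.05
tcp_pos: [0.5747, -0.0444, 0.233]
tool_rot: [[-0.979, 0.205, 0.0], [0.205, 0.979, -0.0], [-0.0, -0.0, -1.0]]
contact_force: [-1.3, -0.9, 6.7]
finger_gap: 0.0129
grip_force: 51.6
```

Request:
servo_tool --plan '[{"offset": [0,0.06,0],"angular": [0,0,0],"jaw": 0},{"offset": [0,0.12,0],"angular": [0,0,0],"jaw": 0},{"offset": [0,0.18,0],"angular": [0,0,0],"jaw": 0},{"offset": [0,0.24,0],"angular": [0,0,0],"jaw": 0},{"offset": [0,0.3,0],"angular": [0,0,0],"jaw": 0},{"offset": [0,0.35,0],"angular": [0,0,0],"jaw": 0},{"offset": [0,0.39,0],"angular": [0,0,0],"jaw": 0},{"offset": [0,0.4,0],"angular": [0,0,0],"jaw": 0},{"offset": [0,0.4,0],"angular": [0,0,0],"jaw": 0}]'

```text
time: 7.95
tcp_pos: [0.5914, 0.034, 0.233]
tool_rot: [[-0.979, 0.205, 0.001], [0.205, 0.979, -0.0], [-0.001, -0.0, -1.0]]
contact_force: [0.9, -3.9, 4.9]
finger_gap: 0.0137
grip_force: 51.4
```

Run:
```python
from h import *
cap('wrist','w2');cap('top','top2')
s=manip.read_state();print(s['time'],s['tcp_pos'],s['contact_force'],s['finger_gap'])
a=cv2.imread('pics/w2.png')[30:130,240:400];b=cv2.imread('pics/top2.png')[150:210,262:362]
a=cv2.imread('pics/w2.png'); a=cv2.resize(a[150:280,200:420],(440,260),interpolation=cv2.INTER_CUBIC)
w=cv2.resize(cv2.imread('pics/w2.png'),None,fx=1,fy=1)
b=cv2.resize(b,(640,384)[:2],interpolation=cv2.INTER_CUBIC)
cv2.imwrite('pics/c2.png',np.vstack([w[60:276],b]))
```

```text
8.05 [0.59136706 0.03373943 0.23299338] [ 0.71029588 -3.34626988  5.59233115] 0.013321660666809095
```

View pics/c2.png

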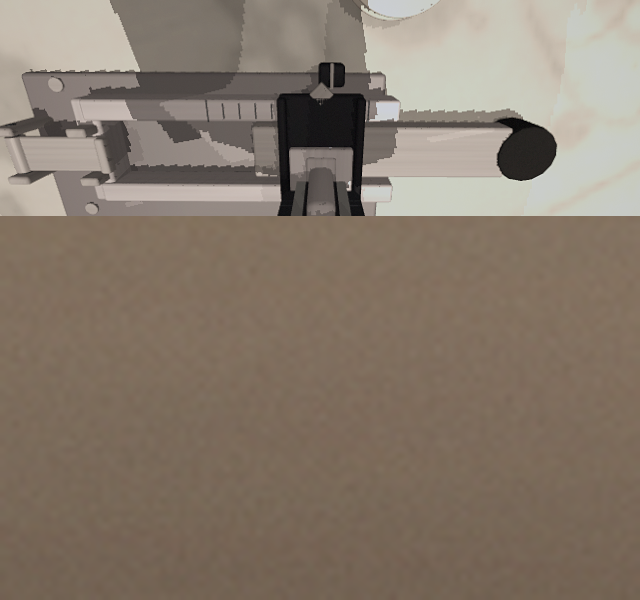

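The wrist view shows the pointer tip at about (321,143) and the ridge at about (332,135), so the leg is a few mm short. I'll zoom in to be exact.

Run:
```python
from h import *
cv2.imwrite('pics/w2c.png',cv2.resize(cv2.imread('pics/w2.png')[115:170,290:360],None,fx=10,fy=10,interpolation=cv2.INTER_CUBIC))
```

```text
(no output)
```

View pics/w2c.png

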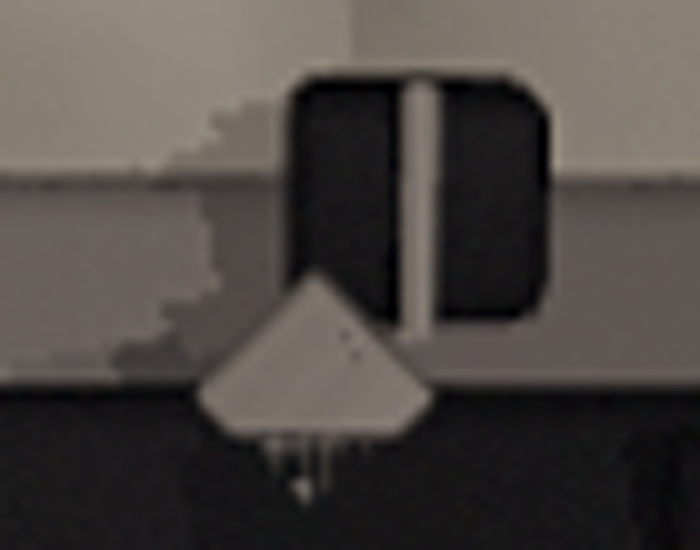

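The pointer tip is at crop (316,275) and the ridge runs from (422,80) to (416,335).

Run:
```python
from h import *
np.set_printoptions(precision=4,suppress=True)
L=[(290+u/10-.5,115+v/10-.5) for u,v in [(316,278),(316,400),(418,275),(422,90),(416,330)]]
print(dep('w2',L))
P=onz('w2',L,[.041,.041,.031,.031,.031]);print(P)
for a in(11.85,12.4):
  y=np.array([np.sin(np.radians(a)),np.cos(np.radians(a)),0]);q=P@y;print(q,q[2]-q[0])
```

```text
[[0.532  0.0469 0.037 ]
 [0.5384 0.0456 0.0399]
 [0.5338 0.0527 0.0311]
 [0.5234 0.055  0.0306]
 [0.537  0.052  0.0313]]
[[0.5315 0.047  0.041 ]
 [0.5382 0.0456 0.041 ]
 [0.5338 0.0527 0.031 ]
 [0.5234 0.055  0.031 ]
 [0.537  0.052  0.031 ]]
[0.1552 0.1552 0.1612 0.1613 0.1612] 0.006080806854692589
[0.16   0.1601 0.1661 0.1661 0.1661] 0.006091403131925716
```

Request:
servo_tool --plan '[{"offset": [0,0.02,0],"angular": [0,0,0],"jaw": 0},{"offset": [0,0.031,0],"angular": [0,0,0],"jaw": 0},{"offset": [0,0.031,0],"angular": [0,0,0],"jaw": 0},{"offset": [0,0.031,0],"angular": [0,0,0],"jaw": 0},{"offset": [0,0.031,0],"angular": [0,0,0],"jaw": 0},{"offset": [0,0.031,0],"angular": [0,0,0],"jaw": 0}]'

```text
time: 8.65
tcp_pos: [0.5926, 0.0397, 0.233]
tool_rot: [[-0.979, 0.205, 0.001], [0.205, 0.979, -0.0], [-0.001, -0.0, -1.0]]
contact_force: [0.0, -3.5, 5.6]
finger_gap: 0.0135
grip_force: 51.5
```

Run:
```python
from h import *
cap('wrist','w3'); s=manip.read_state();print(s['time'],s['tcp_pos'],s['contact_force'],s['finger_gap'],s['grip_force'])
cv2.imwrite('pics/w3c.png',cv2.resize(cv2.imread('pics/w3.png')[115:170,290:360],None,fx=10,fy=10,interpolation=cv2.INTER_CUBIC))
```

```text
8.7 [0.59261231 0.03964209 0.23298485] [ 0.25060163 -4.12506584  5.78073382] 0.013407744683292729 51.45151913166046
```

View pics/w3c.png

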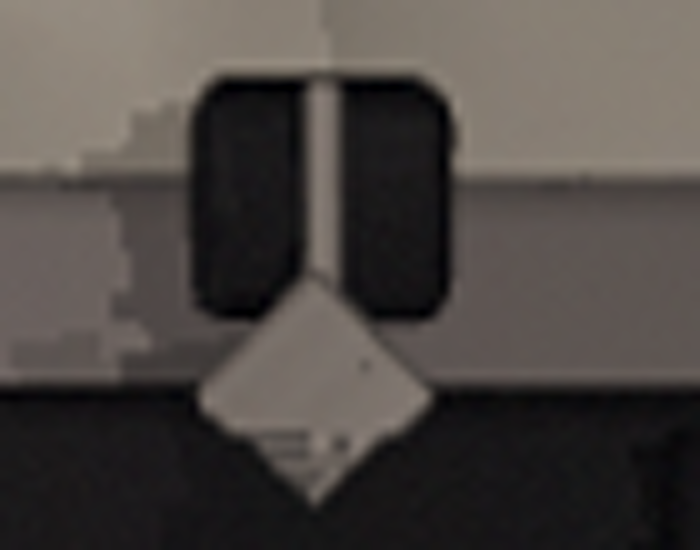

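The pointer tip stands on the ridge line: tip crop x is 315 against a ridge x of about 320. Next I close the lever, which is tool +x.

Request:
servo_tool --plan '[{"offset": [0.02,0,0],"angular": [0,0,0],"jaw": 0},{"offset": [0.045,0,0],"angular": [0,0,0],"jaw": 0},{"offset": [0.07,0,0],"angular": [0,0,0],"jaw": 0},{"offset": [0.095,0,0],"angular": [0,0,0],"jaw": 0},{"offset": [0.12,0,0],"angular": [0,0,0],"jaw": 0},{"offset": [0.14,0,0],"angular": [0,0,0],"jaw": 0},{"offset": [0.14,0,0],"angular": [0,0,0],"jaw": 0}]'

```text
time: 9.4
tcp_pos: [0.565, 0.0455, 0.233]
tool_rot: [[-0.979, 0.205, 0.001], [0.205, 0.979, -0.0], [-0.001, -0.0, -1.0]]
contact_force: [1.4, -4.2, 4.9]
finger_gap: 0.0128
grip_force: 51.3
```

Request:
servo_tool --plan '[{"offset": [0.005,0,0],"angular": [0,0,0],"jaw": 0},{"offset": [0.01,0,0],"angular": [0,0,0],"jaw": 0},{"offset": [0.015,0,0],"angular": [0,0,0],"jaw": 0},{"offset": [0.015,0,0],"angular": [0,0,0],"jaw": 0}]'

```text
time: 9.8
tcp_pos: [0.564, 0.0458, 0.2331]
tool_rot: [[-0.979, 0.205, 0.005], [0.205, 0.979, -0.0], [-0.005, 0.001, -1.0]]
contact_force: [14.3, -8.6, -6.9]
finger_gap: 0.0133
grip_force: 49.5
```

Run:
```python
from h import *
cap('wrist','w4'); s=manip.read_state();print(s['time'],s['tcp_pos'],s['contact_force'],s['finger_gap'],s['grip_force'])
cv2.imwrite('pics/w4c.png',cv2.resize(cv2.imread('pics/w4.png')[60:300,200:440],None,fx=2.5,fy=2.5,interpolation=cv2.INTER_CUBIC))
```

```text
9.85 [0.5640631  0.04582196 0.23311482] [14.21192998 -9.75795843 -6.02704782] 0.013375847594896887 49.54526960849762
```

View pics/w4c.png

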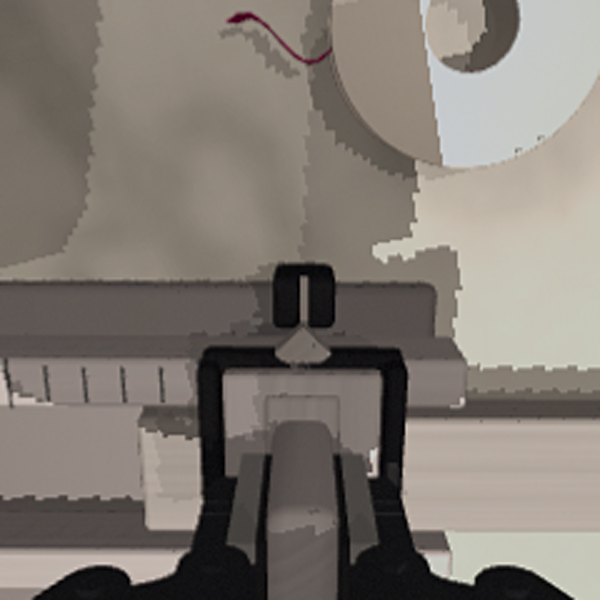

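The pointer is still on the ridge, and the lever is against its stop (14 N of push).

Request:
servo_tool --plan '[{"offset": [0,0,0],"angular": [0,0,0],"jaw": 0},{"offset": [0,0,0],"angular": [0,0,0],"jaw": 0},{"offset": [0,0,0],"angular": [0,0,0],"jaw": 0},{"offset": [0,0,0],"angular": [0,0,0],"jaw": 0}]'

```text
time: 10.25
tcp_pos: [0.5641, 0.0458, 0.2331]
tool_rot: [[-0.979, 0.205, 0.005], [0.205, 0.979, -0.0], [-0.005, 0.001, -1.0]]
contact_force: [13.3, -9.1, -6.2]
finger_gap: 0.013
grip_force: 49.6
```

```bash
python3 -c "
from workcell import manip
print(manip.finish_job())"
```

```text
the job is handed in; nothing more can be done
None
```

The job is handed in, with no verdict returned: the hasp is down in its catch, the pointer is on the mark in the last image, the lever is pushed against its stop, and the gripper still holds the fin at about 50 N.

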